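# Close the back of a picture frame

## Task

Close the back of the face-down picture frame: tuck the backing cover's lip under the frame's ledge, swing its top edge down to rest on the spring clip and let go of it. Then press the top edge fully home past the clip with the wooden pressing block, gently and with no finger touching the cover, and stand the block upright back on the table, clear of the frame. Leave the jars and everything else as they are.

Things in the scene. Friction and masses are not known exactly. Their poses are not given: they have to be found in the camera images.
- frame: Black picture frame lying face down, fixed, 200 (x) x 156 (y) x 26 mm high; origin: centre of underside, z up. Its back is a recess, flat floor at z = 10 mm, side rails' inner faces at y = +-58 mm, all rails 26 mm high. At -x it runs under a ledge, at +x it ends at the clip rail, inner face x = +76.5 mm. The closed cover lies flat on the recess floor, its lip under the ledge.
- ledge_edge (a point): Middle of the upper edge of the frame's ledge, at x = -72, y = 0, z = 26 mm in the frame's axes (same axes). The ledge is 5 mm thick; the slot under it is 11 mm high (z 10 to 21 mm), 10 mm deep (back wall x = -82 mm) and as wide as the recess.
- clip (a joint): Steel spring leaf, 44 mm wide, mid clip rail: 0 when sprung out, grows (m, to 0.010) as pushed back in the frame's +x. It slopes from z = 31 mm at the rail to a nose at z = 19 mm, 7 mm out over the recess. It carries the cover's weight. The cover's top edge passes it when pressed down there with roughly 5 to 20 N (friction varies); it then springs back over the edge.
- cover_grip (a point): Centre of the batten, an upright bar 20 (x) x 80 (y) x 36 mm high across the upper face of the loose plywood cover (about 0.2 kg, lying batten up); 26 mm above the cover's underside. x runs from lip end to top end, z up out of the batten side. Plate 140 x 110 x 8 mm, x -70 to +70 mm from here; the lip sticks out 16 mm further at -x.
- cover_lip (a point): Middle of the free end of the cover's lip, on the underside: 86 mm in -x of, and 26 mm below, the batten's centre. The lip is 5 mm thick, 100 mm wide, 16 mm long, level with the underside. Same axes. At 20 degrees of tilt (top end up) the lip goes fully under the ledge.
- cover_top (a point): Middle of the cover's top edge (the end away from the lip), on the underside: 70 mm in +x of, and 26 mm below, the batten's centre. Lip to top 156 mm overall, so the cover has 2.5 mm of play lengthwise and 3 mm each side in the recess. Hooked and resting on the clip, this point is about 15 mm above the recess floor (tilt 0.09 rad). Same axes.
- pusher_mid (a point): Half-way up the pressing block: a round wooden handle standing on a rubber foot, 92 mm tall, 28 to 32 mm across (foot 26 mm), about 0.14 kg. z points from foot to head.
- jar_a: Bystander: paint jar, 56 mm across and 75 mm tall, beyond the work area. Origin: centre of its underside.
- jar_b: Bystander: second paint jar of the same size, beyond the work area. Origin: centre of its underside.
- dish: Bystander: white palette bowl, 84 mm across and 28 mm tall, on the robot's side between the two places. Origin: centre of its underside.
- sander: Bystander: cork sanding block, 90 x 50 x 30 mm. Origin: centre of its underside.
- brush: Bystander: brush, 170 mm long, lying.
- thinner: Bystander: clear bottle, 60 mm across and 170 mm tall, at the left. Origin: centre of its underside.
- mug: Bystander: blue cup, 72 mm across and 85 mm tall, at the right. Origin: centre of its underside.

How it is judged:
By the outcome, as a careful person would: the job done as asked, in the order asked, and still so for the second after the job is handed in, with the robot touching nothing.
It also fails if it takes over 72 s, if anything falls off the work surface, if the arm or the gripper's body presses on something with over 40 N, if the wrist force passes 120 N, or if a joint passes its speed limit or range.

## Robot

A 7-joint arm with a two-finger parallel gripper is mounted at the origin on the work surface. World frame = base frame: x ahead of the robot, y to its left, z up, the work surface at z = 0. Lengths are in m, angles in degrees, forces in N, time in s.
With the tool pointing down it reaches from about 0.425 to 0.875 m from the base axis. Payload 4.7 kg.
Tool frame: the origin (TCP) lies at the very end of the fingers, on their centre line; the grasp point (between the pads) lies 19 mm behind it; z points along the fingers, y is the line along which they close (so a half turn about z gives the same grasp; the last joint's range is limited). The gripper opens to 87 mm and grips with 3 to 60 N. Pads are 19 mm wide; open, the fingers measure 117 mm over their backs; the gripper's body (75 mm by 190 mm) begins 51 mm behind the grasp point.
Start: joints at [-72.645, 18.392, -4.016, 83.108, 1.295, 78.541, -3.26], TCP at [0.185, 0.623, 0.223] pointing down, gripper open.
Joint ranges: [-163.93, 163.93], [-17.29, 119.83], [-79.2, 71.16], [3.27, 140.29], [-89.18, 269.18], [5.43, 117.66], [-154.24, 154.24]. Speed limits (degrees/s): [147.25, 147.25, 180, 180, 180, 180, 180].

## Interface

Orientations are given as [roll, pitch, yaw] about the fixed x, y, z axes, in that order (R = Rz(yaw) Ry(pitch) Rx(roll)).
In Python, from cell import telemetry, cams, env gives the robot as it stands.
- The arm moves only by the tool arm_command, never from a script. Its argument "series" is text: rows parted by semicolons, each of 5 numbers parted by spaces: the shift along the tool's x, y, z in mm, then the turn about the tool's z in rad, then the closure in counts, from 0 (fully open) to 255 (shut). A call has 1 to 20 rows; each row shifts and turns the commanded pose from where the row before left it, along the tool's axes as they then stand; what a row does not reach is not made up. A row lasts 1/12 s, in which the tool goes at most 41.7 mm and 7.16 degrees, less where a joint would pass 70% of its speed; a pose out of reach is approached as far as the arm can. A call is refused whole if a number of a shift passes 41.7 or a number of a turn 0.125, either way. A call with a gripper value outside its range is refused whole. The fingers move at their own pace and stop on an object; "squeeze" is the grip in N (left out, the last holds). Time passes only in rows, so rows that do not move let the fingers close. It gives the time, the measured TCP pose, the force, the opening and the grip force at its end, in the units of the state.
- telemetry.get_obs(): the state, without advancing time (a new reading comes with each control period).
- cams.read_camera(name): name is "side" or "top"; returns the picture (420x560x3 uint8, blue, green, red); there is no depth.
- cams.calibration(name): a dict with "K" (3x3 intrinsics, pixels), "origin" and "rotation" of the camera in the world. Camera axes: x right, y down, z forward; pixel columns grow to the right and rows downward; lengths in m; the calibration is good to about 2 mm. A picture is of the moment at which its call begins. calibration takes no time and is no camera call.
- env.sign_off(): hands the job in; it is judged then, once.
The state is a dict: "time_s": time; "qpos": joint angles; "joint_velocities": joint speeds; "effort": joint torques, N m; "tool_pos": TCP position; "tool_rot": TCP orientation; "force": force on the tool from outside, world axes, zero at the start; "wrist_torque": the same for the moment, N m; "grip_width": finger opening in m; "grasp_force": force on a finger pad.
Only numpy, scipy, OpenCV 4.12 (cv2) and the standard library are available. Lean on these libraries where they do the work, as an engineer would, in place of code of your own. Each camera call takes 0.05 s, during which the arm holds its last target. There are 200 camera calls.

## Working session

There is one attempt and no reset: what is moved stays moved. The work goes in short steps, Python scripts to look and compute and a tool call to move; the robot and the scene stay as the last step left them, time stands still between calls to the robot, and variables do not carry over. Pictures are saved under pics/ and viewed, at most 10 in all, crops included, and the job is handed in when it is done.

Besides the shell and the picture viewer there is one more tool, called after "Request:" by a JSON object that holds its "api" and its "payload". arm_command: Moves the arm, as the interface text tells. Its arguments: {"type":"object","properties":{"series":{"type":"string"},"squeeze":{"type":"number"}},"required":["series"]}

```bash
mkdir -p pics; ls
python3 - <<'E'
from cell import telemetry,cams,env
import cv2,numpy as np
for n in("top","side"):
    cv2.imwrite(f"pics/{n}0.png",cams.read_camera(n)); c=cams.calibration(n); print(n,c)
print(telemetry.get_obs())
E
```

```text
pics
top {'K': array([[486.62427907,   0.        , 279.5508132 ],
       [  0.        , 486.62427907, 206.78761317],
       [  0.        ,   0.        ,   1.        ]]), 'origin': array([ 0.49770719, -0.00703286,  1.56412405]), 'rotation': array([-1.76922579e+02,  1.76258531e-01, -9.13991658e+01])}
side {'K': array([[472.47892742,   0.        , 278.55451126],
       [  0.        , 472.47892742, 216.78195011],
       [  0.        ,   0.        ,   1.        ]]), 'origin': array([ 0.05410039, -0.56530197,  1.06753567]), 'rotation': array([-141.66090539,   -0.20051709,  -41.77851303])}
{'time_s': 0.1, 'qpos': array([-72.64511275,  18.43594277,  -4.01616529,  83.16827846,
         1.29360246,  78.5398989 ,  -3.26141123]), 'joint_velocities': array([-0.05384627, -0.11192987, -0.09261806, -0.19071838,  0.00471469,
        0.14140166,  0.08417459]), 'effort': array([ 5.50475181e-05, -4.92573810e+01, -4.05655727e-01, -3.13400352e+01,
       -6.40728953e-02,  3.94943298e-02,  7.03102319e-05]), 'tool_pos': array([0.18501295, 0.62259846, 0.22155493]), 'tool_rot': array([-1.79901036e+02,  3.84526049e-03,  1.63453630e+02]), 'force': array([-0.88072323, -0.03016474, -0.55586074]), 'wrist_torque': array([-0.04324892, -0.01899785,  0.01225049]), 'grasp_force': 0.0, 'grip_width': 0.08698007074028764}
```

View pics/top0.png

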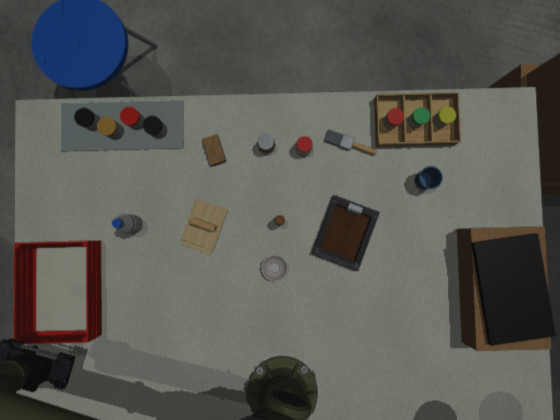

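View pics/side0.png

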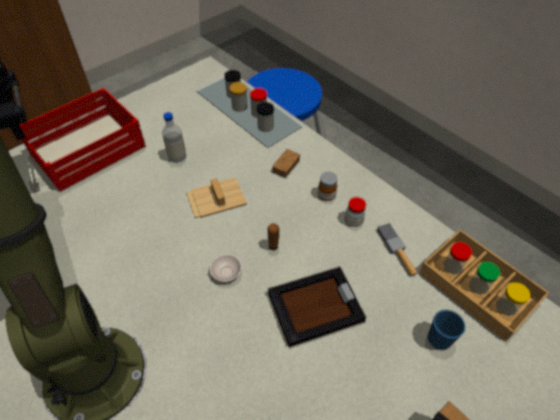

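The top view shows the frame at about (345,232) with its clip at (355,208), the cover at (204,226), the pusher at (279,220) and the dish at (273,268). The side view agrees. I'll zoom in on the cover and frame next.

Run:
```python
import cv2,numpy as np
t=cv2.imread("pics/top0.png");s=cv2.imread("pics/side0.png")
a=cv2.resize(t[190:280,170:235],None,fx=5.5,fy=5.5,interpolation=cv2.INTER_CUBIC)[:495]
b=cv2.resize(t[190:280,305:385],None,fx=5.5,fy=5.5,interpolation=cv2.INTER_CUBIC)[:495]
cv2.imwrite("pics/c1.png",cv2.convertScaleAbs(np.hstack([a,b])[:, :800],alpha=1.4))
a=cv2.resize(s[165:265,180:290],None,fx=3.6,fy=3.6,interpolation=cv2.INTER_CUBIC)
b=cv2.resize(s[255:355,260:370],None,fx=3.6,fy=3.6,interpolation=cv2.INTER_CUBIC)
cv2.imwrite("pics/c2.png",cv2.convertScaleAbs(np.hstack([a,b]),alpha=1.3))
```

```text
(no output)
```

View pics/c1.png

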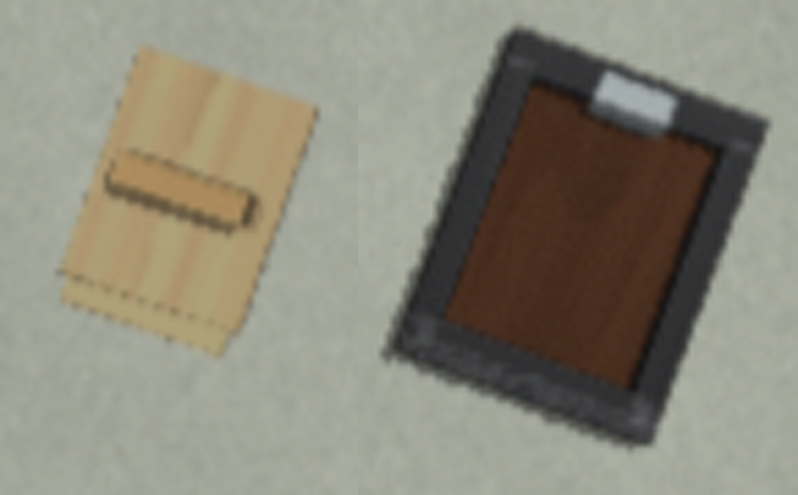

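View pics/c2.png

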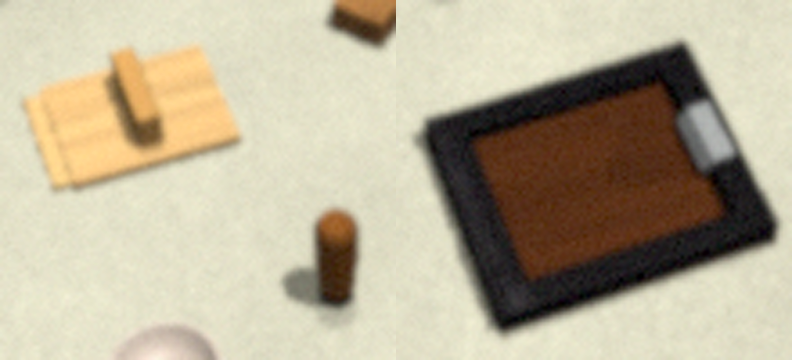

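The crops show that the cover's lip end is at the bottom, on the robot's side, and the clip is at the top of the frame. Cover and frame have nearly the same yaw. The tool can only turn about its vertical axis, so I'll grip the batten at its ends (80 mm) and let the cover pivot there.

```bash
cat > h.py <<'E'
import cv2,numpy as np
from scipy.spatial.transform import Rotation as Ro
from cell import telemetry,cams,env
def cast(n,px,z):
    c=cams.calibration(n); R=Ro.from_euler('xyz',c['rotation'],degrees=True).as_matrix()
    px=np.atleast_2d(np.asarray(px,float)); d=np.c_[px,np.ones(len(px))]@np.linalg.inv(c['K']).T@R.T
    o=c['origin']; return (o+d*((z-o[2])/d[:,2])[:,None])[:,:2]
def proj(n,P):
    c=cams.calibration(n); R=Ro.from_euler('xyz',c['rotation'],degrees=True).as_matrix()
    q=(np.atleast_2d(P)-c['origin'])@R@c['K'].T; return q[:,:2]/q[:,2:]
def blob(m,roi):
    x0,y0,x1,y1=roi; k=np.zeros(m.shape,np.uint8); k[y0:y1,x0:x1]=m[y0:y1,x0:x1]
    cs,_=cv2.findContours(k,cv2.RETR_EXTERNAL,cv2.CHAIN_APPROX_NONE); return max(cs,key=cv2.contourArea)
def rect(P):  # metric minAreaRect: centre, long side, short side, yaw of long side
    r=cv2.minAreaRect((P*1000).astype(np.float32)); b=cv2.boxPoints(r); e=[b[1]-b[0],b[2]-b[1]]
    l=max(e,key=np.linalg.norm); a=np.degrees(np.arctan2(l[1],l[0]))
    if l[0]<0: a-=180*np.sign(a)
    return np.round(r[0],1),np.round(sorted(r[1]),1),round(a,1)
E
python3 - <<'E'
from h import *
for n,ci,fi,pi in(("top",(175,190,235,260),(305,190,385,275),(268,208,292,234)),("side",(180,170,255,222),(260,260,372,350),(262,218,286,256))):
    im=cv2.imread(f"pics/{n}0.png"); hsv=cv2.cvtColor(im,cv2.COLOR_BGR2HSV)
    big=4; im4=cv2.resize(im,None,fx=big,fy=big,interpolation=cv2.INTER_CUBIC); h4=cv2.cvtColor(im4,cv2.COLOR_BGR2HSV)
    S=lambda r:[int(v*big) for v in r]
    f=lambda c:(c[:,0,:]+.5)/big-.5
    wood=((h4[...,1]>75)&(h4[...,2]>60)).astype(np.uint8)
    print(n,"cover",rect(cast(n,f(blob(wood,S(ci))),.006)))
    lab=cv2.cvtColor(im4,cv2.COLOR_BGR2LAB)[...,0]
    dark=(h4[...,2]<85).astype(np.uint8)
    c=blob(dark,S(fi))
    for z in(0,.026): print(" frame",z,rect(cast(n,f(c),z)))
    brown=((h4[...,1]>110)&(h4[...,0]<20)&(h4[...,2]>30)).astype(np.uint8)
    c=blob(brown,S(fi)); print(" floor",rect(cast(n,f(c),.010)))
    met=((h4[...,2]>100)&(h4[...,1]<60)).astype(np.uint8)
    r=(345,200,366,218) if n=="top" else (333,280,358,302)
    c=blob(met,S(r)); print(" clip",rect(cast(n,f(c),.028)))
    c=blob(brown,S(pi)); p=f(c); print(" pusher bbox",p.min(0),p.max(0),p.mean(0), rect(p/1000))
    print("   head@.092",cast(n,[p.mean(0)],.092))
    # batten profile
    print(" hsv plate",hsv[(235,200)[n=='side'],(198,205)[n=='side']],"table",hsv[180,250])
E
```

```text
top cover (array([525.2, 241.6]), array([108.5, 152.6]), np.float32(-20.6))
 frame 0 (array([ 492.9, -209.6]), array([166. , 210.3]), np.float32(-22.2))
 frame 0.026 (array([ 493. , -206.2]), array([163.2, 206.8]), np.float32(-22.2))
 floor (array([ 495.3, -211. ]), array([113.8, 147.1]), np.float32(-22.2))
 clip (array([ 572.5, -242.6]), array([15.9, 42.9]), np.float32(67.3))
 pusher bbox [274.875 215.875] [283.375 224.625] [279.06572165 220.00902062] (array([279.1, 220.1]), array([8.4, 8.7]), np.float32(-26.6))
   head@.092 [[ 0.53693364 -0.001993  ]]
 hsv plate [ 22  79 123] table [ 43  19 121]
side cover (array([530.2, 246.3]), array([133.1, 157.5]), np.float32(-20.8))
 frame 0 (array([ 500.6, -208.9]), array([166.8, 209.7]), np.float32(-22.4))
 frame 0.026 (array([ 489.8, -217.6]), array([162.7, 204.6]), np.float32(-22.4))
 floor (array([ 498.1, -211.6]), array([115.4, 149.3]), np.float32(-22.5))
 clip (array([ 587.5, -249.7]), array([26.5, 60. ]), np.float32(42.3))
 pusher bbox [267.875 223.375] [277.875 248.125] [272.92200855 236.01282051] (array([272.9, 235.8]), array([10. , 24.8]), np.float32(90.0))
   head@.092 [[ 0.51827644 -0.02932232]]
 hsv plate [ 19 118 197] table [ 26  34 172]
```

```bash
cat >> h.py <<'E'
def go(x,y,z,yaw=None):  # prints shift in the tool's axes (mm) and turn (rad) to reach TCP target (mm, world)
    o=telemetry.get_obs(); Y=o['tool_rot'][2]; R=Ro.from_euler('xyz',o['tool_rot'],degrees=True).as_matrix()
    d=R.T@(np.array([x,y,z])-o['tool_pos']*1000)
    t=0 if yaw is None else -np.radians((yaw-Y+180)%360-180)
    print("t",round(o['time_s'],2),"pos",np.round(o['tool_pos']*1000,1),"rot",np.round(o['tool_rot'],2),"F",np.round(o['force'],1),"w",round(o['grip_width']*1000,1),"| shift",np.round(d,1),"turn",round(t,4))
E
python3 - <<'E'
from h import *
go(532.7,238.8,120,159.4)
im=cv2.resize(cv2.imread("pics/top0.png"),None,fx=4,fy=4,interpolation=cv2.INTER_CUBIC); h=cv2.cvtColor(im,cv2.COLOR_BGR2HSV)
for s in(105,115,125):
    m=((h[...,1]>s)&(h[...,0]<19)).astype(np.uint8); c=blob(m,[720,780,920,1020]); print(s,rect(cast("top",(c[:,0]+.5)/4-.5,.044)))
for r in (220,224,228):print(r,h[r*4,185*4:222*4:8].tolist())
E
```

```text
t 0.1 pos [185.  622.6 221.6] rot [-179.9     0.    163.45] F [-0.9 -0.  -0.6] w 87.0 | shift [-442.6 -268.7  102. ] turn 0.0707
105 (array([531.6, 237.7]), array([20.9, 82.1]), np.float32(69.0))
115 (array([526.8, 225.6]), array([15.3, 46. ]), np.float32(70.2))Traceback (most recent call last):
  File "<stdin>", line 5, in <module>
  File "h.py", line 13, in blob
    cs,_=cv2.findContours(k,cv2.RETR_EXTERNAL,cv2.CHAIN_APPROX_NONE); return max(cs,key=cv2.contourArea)
                                                                             ~~~^^^^^^^^^^^^^^^^^^^^^^^^
ValueError: max() iterable argument is empty
```

Request:
{"api": "arm_command", "payload": {"series": "-15 -9 0 0 0;-26 -16 0 0 0;-27 -16 0 0 0;-27 -16 0 0 0;-27 -16 0 0 0;-27 -16 0 0 0;-27 -16 0 0 0;-27 -16 0 0 0;-27 -16 0 0 0;-27 -16 0 0 0;-27 -16 0 0 0;-27 -16 0 0 0;-27 -16 0 0 0;-27 -16 0 0 0;-27 -16 0 0 0;-27 -16 0 0 0;-27 -16 0 0 0;-22 -19 0 0 0;0 0 30 0.073 0;0 0 30 0 0", "squeeze": 6}}

```text
time_s: 1.77
tool_pos: [0.5558, 0.2137, 0.1638]
tool_rot: [179.8, 0.2, 158.8]
force: [-0.4, 0.4, -0.8]
grip_width: 0.0871
grasp_force: 0.0
```

```bash
python3 -c "
from h import *
go(532,238.2,80,159.2)"
```

```text
t 1.77 pos [555.8 213.7 163.8] rot [179.84   0.23 158.75] F [-0.4  0.4 -0.8] w 87.1 | shift [31.4 13.9 83.7] turn -0.0078
```

Request:
{"api": "arm_command", "payload": {"series": "16 7 20 -0.008 0;15 7 30 0 0;0 0 28 0 0;0 0 6 0 0;0 0 0 0 0;0 0 0 0 0"}}

```text
time_s: 2.27
tool_pos: [0.5298, 0.2404, 0.0795]
tool_rot: [180.0, 0.1, 159.6]
force: [0.4, 0.0, 1.1]
grip_width: 0.0865
grasp_force: 0.0
```

```bash
python3 -c "
from h import *
go(532,238.2,14,159.2)
cv2.imwrite('pics/top1.png',cv2.resize(cams.read_camera('top')[180:280,150:260],None,fx=5,fy=5)); cv2.imwrite('pics/side1.png',cv2.resize(cams.read_camera('side')[100:260,140:300],None,fx=3.6,fy=3.6))"
```

```text
t 2.27 pos [529.8 240.4  79.5] rot [1.7999e+02 6.0000e-02 1.5964e+02] F [0.4 0.  1.1] w 86.5 | shift [-2.8 -1.3 65.5] turn 0.0077
```

View pics/side1.png

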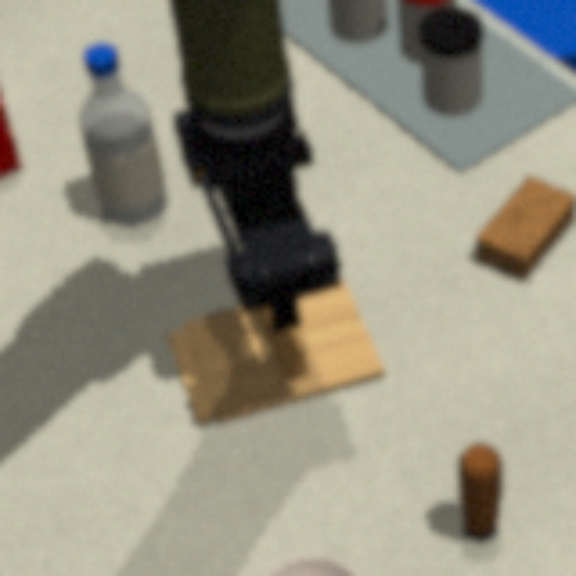

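The side view shows the gripper above the cover, with one finger at each batten end. I'll correct the small offset and start down.

Request:
{"api": "arm_command", "payload": {"series": "-3 -1.5 10 0.007 0;0 0 12 0 0;0 0 8 0 0;0 0 4 0 0;0 0 4 0 0;0 0 3 0 0;0 0 0 0 0"}}

```text
time_s: 2.95
tool_pos: [0.5306, 0.239, 0.0368]
tool_rot: [-179.9, -0.0, 159.3]
force: [-0.0, 0.7, -0.1]
grip_width: 0.0869
grasp_force: 0.0
```

```bash
python3 -c "
from h import *
go(532,238.2,14,159.2)"
```

```text
t 2.95 pos [530.6 239.   36.8] rot [-1.7995e+02 -4.0000e-02  1.5934e+02] F [-0.   0.7 -0.1] w 86.9 | shift [-1.6 -0.2 22.8] turn 0.0025
```

Request:
{"api": "arm_command", "payload": {"series": "-1 0 8 0 0;0 0 7 0 0;0 0 5 0 0;0 0 2 0 0;0 0 0 0 20;0 0 0 0 60;0 0 0 0 60;0 0 0 0 60;0 0 0 0 60;0 0 0 0 60;0 0 0 0 60;0 0 0 0 60", "squeeze": 7}}

```text
time_s: 3.95
tool_pos: [0.532, 0.2388, 0.0156]
tool_rot: [180.0, 0.0, 159.3]
force: [0.7, -0.1, -2.4]
grip_width: 0.08
grasp_force: 7.0
```

Request:
{"api": "arm_command", "payload": {"series": "0 0 -4 0 60;0 0 -8 0 60;0 0 -15 0 60;0 0 -20 0 60;0 0 -20 0 60;0 0 -20 0 60;0 0 -20 0 60;0 0 -20 0 60;0 0 -20 0 60;0 0 -18 0 60;0 0 -8 0 60;0 0 -4 0 60;0 0 0 0 60;0 0 0 0 60;0 0 0 0 60"}}

```text
time_s: 5.2
tool_pos: [0.5312, 0.2384, 0.1912]
tool_rot: [-179.9, -0.1, 159.3]
force: [-0.2, 0.2, -2.0]
grip_width: 0.0805
grasp_force: 7.0
```

```bash
python3 -c "
from h import *
go(515.7,-217.9,190,157.7)
cv2.imwrite('pics/side2.png',cv2.resize(cams.read_camera('side')[60:240,120:300],None,fx=3.3,fy=3.3))"
```

```text
t 5.2 pos [531.2 238.4 191.2] rot [-1.7990e+02 -8.0000e-02  1.5933e+02] F [-0.2  0.2 -2. ] w 80.5 | shift [-146.5 -432.4    1.7] turn 0.0285
```

View pics/side2.png

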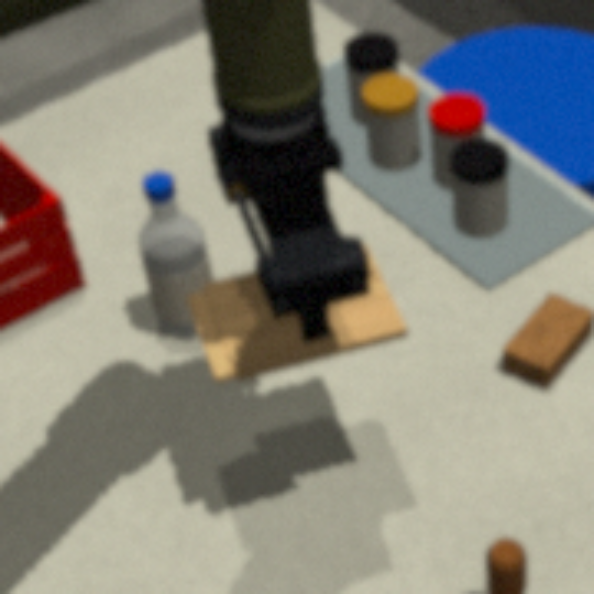

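The cover is lifted and held level. I'll carry it to above the frame.

Request:
{"api": "arm_command", "payload": {"series": "-4 -12 0 0 60;-7 -20 0 0 60;-8.2 -24.2 0 0 60;-8.2 -24.2 0 0 60;-8.2 -24.2 0 0 60;-8.2 -24.2 0 0 60;-8.2 -24.2 0 0 60;-8.2 -24.2 0 0 60;-8.2 -24.2 0 0 60;-8.2 -24.2 0 0 60;-8.2 -24.2 0 0 60;-8.2 -24.2 0 0 60;-8.2 -24.2 0 0 60;-8.2 -24.2 0 0 60;-8.2 -24.2 0 0 60;-8.2 -24.2 0 0 60;-8.2 -24.2 0 0 60;-7 -20 0 0 60;-4 -12 0 0 60;-1.5 -5.4 0 0.028 60"}}

```text
time_s: 6.92
tool_pos: [0.5147, -0.2213, 0.1922]
tool_rot: [-179.9, -0.0, 157.4]
force: [0.4, 0.1, -2.9]
grip_width: 0.0802
grasp_force: 7.0
```

Request:
{"api": "arm_command", "payload": {"series": "0 0 20 0 60;0 0 20 0 60;0 0 20 0 60;0 0 20 0 60;0 0 15 0 60;0 0 8 0 60;0 0 0 0 60;0 0 0 0 60;0 0 0 0 60"}}

```text
time_s: 7.67
tool_pos: [0.5172, -0.2177, 0.0906]
tool_rot: [180.0, 0.1, 157.7]
force: [-0.1, -0.4, -2.2]
grip_width: 0.0801
grasp_force: 7.0
```

```bash
python3 -c "
from h import *
go(515.7,-217.9,60,157.7)
t=cams.read_camera('top');s=cams.read_camera('side')
cv2.imwrite('pics/t3.png',t);cv2.imwrite('pics/s3.png',s)
cv2.imwrite('pics/m3.png',cv2.convertScaleAbs(np.hstack([cv2.resize(t[180:280,300:390],None,fx=4.3,fy=4.3),cv2.resize(s[240:360,260:370],(394,430))]),alpha=1.3))"
```

```text
t 7.67 pos [ 517.2 -217.7   90.6] rot [1.7998e+02 1.0000e-01 1.5772e+02] F [-0.1 -0.4 -2.2] w 80.1 | shift [ 1.4 -0.7 30.6] turn 0.0003
```

View pics/m3.png

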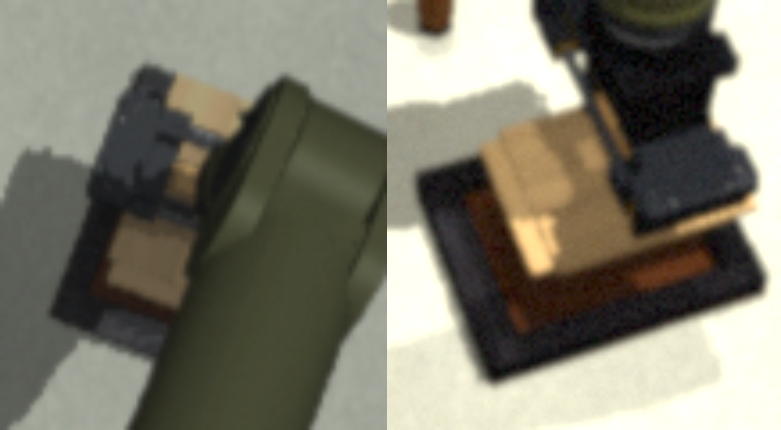

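The cover is above the frame with its lip end toward the ledge. In the top picture the visible lip corner is at about (325,246). In the side picture the lip-end corners are at about (303,317) and (287,279). I'll convert these to frame coordinates.

```bash
cat >> h.py <<'E'
FO=np.array([493.3,-208.6]); FY=np.radians(-22.3); FR=np.array([[np.cos(FY),-np.sin(FY)],[np.sin(FY),np.cos(FY)]])
inF=lambda p:np.round((np.atleast_2d(p)-FO)@FR,1)
toW=lambda x,y:FO+FR@[x,y]
E
python3 - <<'E'
from h import *
o=telemetry.get_obs(); print("tcp in F",inF(o['tool_pos'][:2]*1000))
print("top lip corner",inF(cast("top",[[325.1,246.3]],.080)*1000))
print("side lip corners",inF(cast("side",[[302.7,317.3],[287.4,279.1]],.076)*1000))
# frame corners, top image: approximated quad of the dark outline and of the floor
im=cv2.imread("pics/top0.png"); im4=cv2.resize(im,None,fx=4,fy=4,interpolation=cv2.INTER_CUBIC); h4=cv2.cvtColor(im4,cv2.COLOR_BGR2HSV)
for n in("top","side"):
    im4=cv2.resize(cv2.imread(f"pics/{n}0.png"),None,fx=4,fy=4,interpolation=cv2.INTER_CUBIC); h4=cv2.cvtColor(im4,cv2.COLOR_BGR2HSV)
    r=(305,190,385,275) if n=="top" else (260,260,372,350)
    thr=85 if n=="top" else 85
    for nm,m,zs in(("out",h4[...,2]<thr,(0,.026)),("floor",(h4[...,1]>110)&(h4[...,0]<20)&(h4[...,2]>30),(.01,.026))):
        c=blob(m.astype(np.uint8),[v*4 for v in r]); q=cv2.approxPolyDP(cv2.convexHull(c),25,True)[:,0]
        p=(q+.5)/4-.5
        for z in zs: print(n,nm,z,inF(cast(n,p,z)*1000).tolist())
E
```

```text
tcp in F [[25.7  0.6]]
top lip corner [[-62.5  48.6]]
side lip corners [[-51.9 -53.6]
 [-50.2  52.9]]
top out 0 [[102.7, 75.4], [103.3, -82.3], [-96.7, -83.0], [-103.6, 80.1]]
top out 0.026 [[99.7, 77.3], [100.4, -77.8], [-96.3, -78.5], [-103.1, 81.9]]
top floor 0.01 [[72.7, 55.0], [72.1, -57.7], [-69.5, -56.8], [-68.8, 54.7]]
top floor 0.026 [[71.2, 56.4], [70.6, -55.1], [-69.5, -54.2], [-68.9, 56.1]]
side out 0 [[110.4, 83.5], [104.2, -78.8], [-94.2, -77.8], [-89.2, 84.7]]
side out 0.026 [[101.1, 69.3], [95.1, -89.0], [-98.5, -88.0], [-93.6, 70.5]]
side floor 0.01 [[78.1, 53.4], [76.5, -55.8], [-68.5, -54.2], [-64.8, 55.6]]
side floor 0.026 [[72.8, 45.1], [71.2, -62.5], [-71.6, -60.9], [-68.0, 47.2]]
```

Run:
```python
from h import *
for n in("side","top"):
  for lx in(-62.3,-60.3):
    P=[[*toW(lx,y)/1000,z/1000] for y in(50.6,-49.4) for z in(75,80)]+[[*toW(lx+156,y)/1000,.075] for y in(55.6,-54.4)]
    p=proj(n,P); q=(p-[260,240])*3.583+[387,0] if n=="side" else (p-[300,180])*4.3
    print(n,lx,q.round(0).tolist())
```

```text
side -62.3 [[469.0, 149.0], [470.0, 145.0], [522.0, 277.0], [523.0, 273.0], [678.0, 78.0], [747.0, 211.0]]
side -60.3 [[472.0, 148.0], [472.0, 144.0], [525.0, 276.0], [526.0, 272.0], [681.0, 77.0], [750.0, 210.0]]
top -62.3 [[105.0, 284.0], [105.0, 284.0], [237.0, 334.0], [238.0, 335.0], [175.0, 76.0], [320.0, 131.0]]
top -60.3 [[106.0, 281.0], [106.0, 281.0], [238.0, 332.0], [239.0, 332.0], [176.0, 74.0], [321.0, 129.0]]
```

Top-view lip corners match the prediction: lip at x≈-62 and y≈+0.6 in frame axes, cover level. I'll lower it onto the clip so it pivots.

Request:
{"api": "arm_command", "payload": {"series": "0 -0.6 14 0 60;0 0 14 0 60;0 0 8 0 60;0 0 4 0 60;0 0 2 0 60;0 0 1 0 60;0 0 0 0 60;0 0 0 0 60"}}

```text
time_s: 8.43
tool_pos: [0.5168, -0.2183, 0.0472]
tool_rot: [180.0, 0.1, 157.7]
force: [0.0, 0.5, -2.7]
grip_width: 0.0799
grasp_force: 7.0
```

Request:
{"api": "arm_command", "payload": {"series": "0 0 1 0 60;0 0 1 0 60;0 0 1 0 60;0 0 1 0 60;0 0 0 0 60;0 0 0 0 60"}}

```text
time_s: 8.93
tool_pos: [0.5162, -0.218, 0.0424]
tool_rot: [180.0, -0.0, 157.7]
force: [-0.0, 0.0, -2.1]
grip_width: 0.0798
grasp_force: 7.0
```

Request:
{"api": "arm_command", "payload": {"series": "0 0 1 0 60;0 0 1 0 60;0 0 1 0 60;0 0 1 0 60;0 0 0 0 60;0 0 0 0 60"}}

```text
time_s: 9.43
tool_pos: [0.5161, -0.218, 0.0388]
tool_rot: [180.0, -0.0, 157.7]
force: [-3.3, 1.3, 3.6]
grip_width: 0.0802
grasp_force: 7.0
```

Run:
```python
from h import *
o=telemetry.get_obs(); print(inF(o['tool_pos'][:2]*1000),o['tool_pos'],o['force'],o['wrist_torque'])
s=cams.read_camera('side');t=cams.read_camera('top')
cv2.imwrite('pics/m4.png',cv2.convertScaleAbs(np.hstack([cv2.resize(t[180:280,300:390],None,fx=4.3,fy=4.3),cv2.resize(s[240:360,260:370],(394,430))]),alpha=1.3))
# expected side pixels: level vs tilted lip corners (side-cam bias ~ +7 panel px in x)
for nm,lx,z in(("level",-62,23),("tilt",-57,10)):
    P=[[*toW(lx,y)/1000,z/1000] for y in(50,-50)]; print(nm,((proj("side",P)-[260,240])*3.583+[387,0]).round())
```

```text
[[24.7 -0. ]] [ 0.51611447 -0.21801086  0.03877166] [-3.33049623  1.2779002   3.56120259] [0.27686641 0.59419033 0.0352541 ]
level [[469. 188.]
 [520. 313.]]
tilt [[476. 195.]
 [527. 319.]]
```

View pics/m4.png

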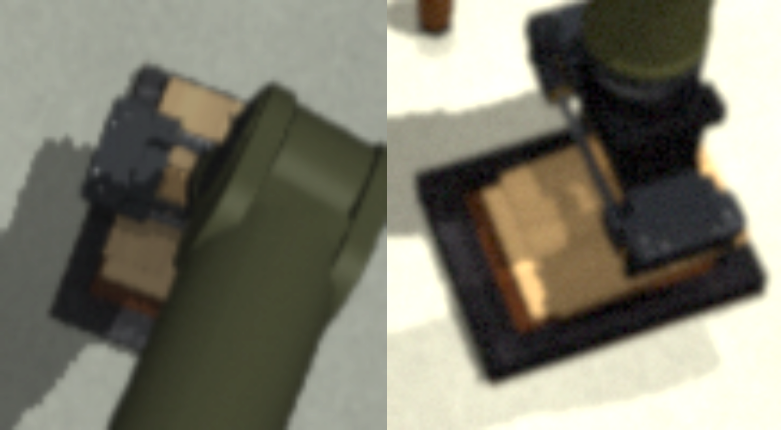

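In the side picture the lip end is down in the recess, with its near corner at about (530,325) in the panel. The cover has tilted on the clip as intended. I'll ease up slightly and slide the lip under the ledge.

Request:
{"api": "arm_command", "payload": {"series": "0 0 -1 0 60;1 0 0 0 60;2 0 0 0 60;2 0 0 0 60;2 0 0 0 60;1 0 0 0 60;0 0 0 0 60;0 0 0 0 60"}}

```text
time_s: 10.2
tool_pos: [0.5088, -0.215, 0.0396]
tool_rot: [180.0, 0.0, 157.7]
force: [0.9, -0.0, -2.5]
grip_width: 0.0801
grasp_force: 7.0
```

Request:
{"api": "arm_command", "payload": {"series": "0 0 0.7 0 60;2 0 0.3 0 60;2 0 0.3 0 60;2 0 0.3 0 60;2 0 0.3 0 60;0 0 0 0 60;0 0 0 0 60"}}

```text
time_s: 10.78
tool_pos: [0.501, -0.2119, 0.0376]
tool_rot: [180.0, -0.0, 157.7]
force: [-0.3, -0.7, -1.6]
grip_width: 0.0801
grasp_force: 7.0
```

Run:
```python
from h import *
o=telemetry.get_obs(); print(inF(o['tool_pos'][:2]*1000),o['tool_pos'],o['force']@np.array([[FR[0,0],FR[0,1],0],[FR[1,0],FR[1,1],0],[0,0,1]]))
s=cams.read_camera('side');t=cams.read_camera('top')
cv2.imwrite('pics/s5.png',s)
cv2.imwrite('pics/m5.png',cv2.convertScaleAbs(np.hstack([cv2.resize(t[230:270,310:350],(400,400),interpolation=2),cv2.resize(s[270:350,260:340],(400,400),interpolation=2)]),alpha=1.4))
```

```text
[[ 8.4 -0.1]] [ 0.50101935 -0.21186546  0.03761636] [-0.01492106 -0.72488102 -1.57334515]
```

View pics/m5.png

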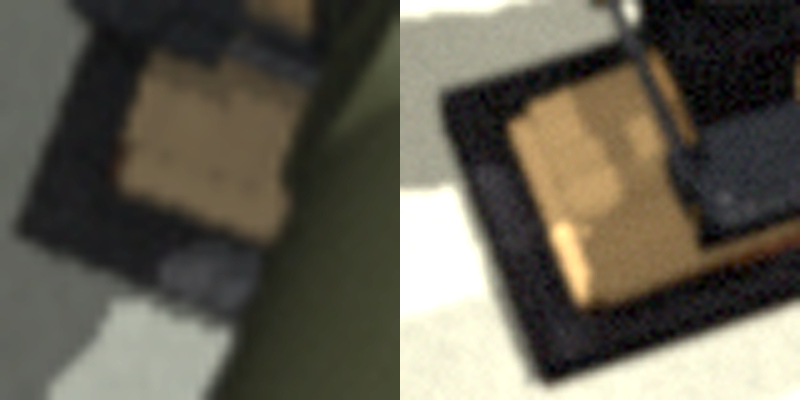

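The top picture shows the lip end right at the ledge edge, with about 14 mm of lip visible below the step line and no floor between them. At TCP z = 37.6 mm the lip can't be on top of the ledge. I'll keep sliding and lower gradually.

Request:
{"api": "arm_command", "payload": {"series": "1 0 0.5 0 60;1 0 0.5 0 60;1 0 0.5 0 60;1 0 0.5 0 60;0 0 0 0 60;0 0 0 0 60"}}

```text
time_s: 11.38
tool_pos: [0.5, -0.2114, 0.0372]
tool_rot: [180.0, 0.3, 157.7]
force: [4.0, -1.5, 4.3]
grip_width: 0.0804
grasp_force: 7.0
```

```bash
cat >> h.py <<'E'
def st():
    o=telemetry.get_obs(); f=o['force']; print(round(o['time_s'],2),"tcpF",inF(o['tool_pos'][:2]*1000)[0],"z",round(o['tool_pos'][2]*1000,1),"FF",np.round(f[:2]@FR,1),round(f[2],1),"w",round(o['grip_width']*1000,1),"rot",np.round(o['tool_rot'],1),"T",np.round(o['wrist_torque'],2))
E
python3 -c "
from h import *
st()"
```

```text
11.38 tcpF [ 7.3 -0.1] z 37.2 FF [4.3 0.1] 4.3 w 80.4 rot [180.    0.3 157.7] T [-0.37 -0.8   0.04]
```

The readings fit the cover being pressed onto both floor and clip; geometry says the TCP should stay at about 37.5 mm until the top edge passes the clip's crest. I'll raise a little and slide on.

Request:
{"api": "arm_command", "payload": {"series": "0 0 -1 0 60;0 0 -1 0 60;1 0 0 0 60;1 0 0 0 60;1 0 0 0 60;0 0 0 0 60;0 0 0 0 60"}}

```text
time_s: 11.97
tool_pos: [0.4944, -0.2091, 0.0372]
tool_rot: [180.0, -0.1, 157.7]
force: [0.4, 0.2, -2.2]
grip_width: 0.0802
grasp_force: 7.0
```

```bash
python3 -c "
from h import *
st()"
```

```text
11.97 tcpF [ 1.2 -0.1] z 37.2 FF [0.3 0.3] -2.2 w 80.2 rot [ 1.800e+02 -1.000e-01  1.577e+02] T [ 0.03 -0.04 -0.01]
```

Request:
{"api": "arm_command", "payload": {"series": "1 0 0 0 60;0 0 1 0 60;0 0 1 0 60;0 0 1 0 60;0 0 0.5 0 60;0 0 0 0 60;0 0 0 0 60"}}

```text
time_s: 12.55
tool_pos: [0.4945, -0.2092, 0.0344]
tool_rot: [180.0, 0.1, 157.7]
force: [0.9, -0.4, 0.9]
grip_width: 0.08
grasp_force: 7.0
```

```bash
python3 -c "
from h import *
st()"
```

```text
12.55 tcpF [ 1.3 -0.1] z 34.4 FF [ 1.  -0.1] 0.9 w 80.0 rot [1.800e+02 1.000e-01 1.577e+02] T [-0.07 -0.21  0.05]
```

Request:
{"api": "arm_command", "payload": {"series": "0 0 -0.4 0 60;0 0 0 0 0;0 0 0 0 0;0 0 0 0 0;0 0 0 0 0;0 0 0 0 0;0 0 -4 0 0;0 0 -8 0 0;0 0 -12 0 0;0 0 -20 0 0;0 0 -25 0 0;0 0 -25 0 0;0 0 -25 0 0;0 0 -15 0 0;0 0 0 0 0;0 0 0 0 0"}}

```text
time_s: 13.88
tool_pos: [0.4947, -0.2093, 0.1702]
tool_rot: [179.9, 0.2, 157.7]
force: [0.2, 1.0, -0.2]
grip_width: 0.0869
grasp_force: 0.0
```

```bash
python3 -c "
from h import *
st(); go(535,-2.5,170,180)"
```

```text
13.88 tcpF [ 1.6 -0.1] z 170.2 FF [-0.2  1.1] -0.2 w 86.9 rot [179.9   0.2 157.7] T [0.01 0.   0.02]
t 13.88 pos [ 494.7 -209.3  170.2] rot [1.7994e+02 1.7000e-01 1.5772e+02] F [ 0.2  1.  -0.2] w 86.9 | shift [ 41.1 206.6   0.3] turn -0.3888
```

Request:
{"api": "arm_command", "payload": {"series": "3 12 0 0 0;5 22 0 0 0;6 26 0 0 0;6 26 0 0 0;6 26 0 0 0;6 26 0 0 0;6 26 0 0 0;3 22 0 0 0;2 15 0 0 0;0 6 0 0 0;0 0 0 0 0;0 0 0 0 0"}}

```text
time_s: 14.88
tool_pos: [0.5321, -0.0022, 0.1679]
tool_rot: [-179.9, -0.1, 157.7]
force: [-0.0, -0.0, 0.3]
grip_width: 0.0873
grasp_force: 0.0
```

Run:
```python
from h import *
st(); go(537,-2,52,157.7)
t=cams.read_camera('top'); s=cams.read_camera('side'); cv2.imwrite('pics/t6.png',t); cv2.imwrite('pics/s6.png',s)
for n,im,r in(("top",t,(305,190,385,275)),("side",s,(260,255,372,350))):
    h4=cv2.cvtColor(cv2.resize(im,None,fx=4,fy=4,interpolation=cv2.INTER_CUBIC),cv2.COLOR_BGR2HSV)
    m=((h4[...,1]>70)&(h4[...,2]>(100 if n=="top" else 120))&(h4[...,0]>10)).astype(np.uint8); c=blob(m,[v*4 for v in r]); p=(c[:,0]+.5)/4-.5
    print(n,cv2.contourArea(c)/16,rect(cast(n,p,.025)))
    q=cv2.approxPolyDP(cv2.convexHull(c),20,True)[:,0]; 
    for z in(.018,.032): print(inF(cast(n,(q+.5)/4-.5,z)*1000).tolist())
```

```text
14.88 tcpF [-42.4 205.7] z 167.9 FF [ 0. -0.] 0.3 w 87.3 rot [-1.799e+02 -1.000e-01  1.577e+02] T [-0.03  0.    0.01]
t 14.88 pos [532.1  -2.2 167.9] rot [-1.7991e+02 -5.0000e-02  1.5769e+02] F [-0.  -0.   0.3] w 87.3 | shift [ -4.6   2.3 115.9] turn -0.0002
top 1556.5625 (array([ 495.2, -207.9]), array([110.6, 145.8]), np.float32(-22.3))
[[73.5, 53.8], [73.4, -53.1], [-70.2, -44.8], [-69.6, 50.8]]
[[72.2, 55.0], [72.1, -50.9], [-70.2, -42.7], [-69.7, 52.1]]
side 2496.21875 (array([ 498.4, -209.6]), array([116.9, 154.3]), np.float32(-20.0))
[[81.8, 62.1], [81.6, -48.4], [-67.2, -51.8], [-61.8, 55.0]]
[[77.1, 54.7], [76.9, -54.3], [-70.0, -57.7], [-64.6, 47.7]]
```

Top-view edges run from the ledge (x≈-70) to x≈72, so the lip is hidden under the ledge and the cover rests on the clip. Next is the pressing block.

Request:
{"api": "arm_command", "payload": {"series": "-4.6 2.3 12 0 0;0 0 25 0 0;0 0 28 0 0;0 0 28 0 0;0 0 22 0 0;0 0 12 0 0;0 0 6 0 0;0 0 2 0 0;0 0 0 0 0;0 0 0 0 100;0 0 0 0 140;0 0 0 0 160;0 0 0 0 180;0 0 0 0 200;0 0 0 0 220;0 0 0 0 220;0 0 0 0 220;0 0 0 0 220", "squeeze": 20}}

```text
time_s: 16.48
tool_pos: [0.5377, -0.0009, 0.0335]
tool_rot: [-180.0, -0.0, 157.7]
force: [-0.1, -0.6, 1.0]
grip_width: 0.0352
grasp_force: 0.4
```

Request:
{"api": "arm_command", "payload": {"series": "0 0 0 0 220;0 0 0 0 220;0 0 0 0 220;0 0 0 0 220", "squeeze": 45}}

```text
time_s: 16.82
tool_pos: [0.5377, -0.0008, 0.0335]
tool_rot: [-180.0, -0.0, 157.7]
force: [0.3, -0.0, 0.4]
grip_width: 0.0311
grasp_force: 45.0
```

```bash
python3 -c "
from h import *
st(); w=toW(53,0); print(w); go(*w,160,157.7)"
```

```text
16.82 tcpF [-37.7 209.1] z 33.5 FF [0.3 0.1] 0.4 w 31.1 rot [-180.    -0.   157.7] T [-0.11  0.04  0.02]
[ 542.33611507 -228.71117646]
t 16.82 pos [537.7  -0.8  33.5] rot [-180.     -0.    157.72] F [ 0.3 -0.   0.4] w 31.1 | shift [ -90.6 -209.1 -126.5] turn 0.0004
```

Request:
{"api": "arm_command", "payload": {"series": "0 0 -5 0 220;0 0 -12 0 220;0 0 -22 0 220;0 0 -28 0 220;0 0 -28 0 220;-3 -7 -20 0 220;-7 -16 -11.5 0 220;-10 -23 0 0 220;-10 -23 0 0 220;-10 -23 0 0 220;-10 -23 0 0 220;-10 -23 0 0 220;-10 -23 0 0 220;-10 -23 0 0 220;-8 -18 0 0 220;-2 -5 0 0 220;-0.5 -2 0 0 220;0 0 0 0 220;0 0 0 0 220"}}

```text
time_s: 18.4
tool_pos: [0.5427, -0.2266, 0.1602]
tool_rot: [179.9, -0.0, 157.8]
force: [0.6, 0.2, -1.8]
grip_width: 0.0311
grasp_force: 45.0
```

```bash
python3 -c "
from h import *
st(); w=toW(53,0); go(*w,80,157.7)"
```

```text
18.4 tcpF [52.5  2.1] z 160.2 FF [0.5 0.5] -1.8 w 31.1 rot [179.9  -0.  157.8] T [-0.05  0.02 -0.04]
t 18.4 pos [ 542.7 -226.6  160.2] rot [ 1.7993e+02 -2.0000e-02  1.5783e+02] F [ 0.6  0.2 -1.8] w 31.1 | shift [-0.5 -2.2 80.2] turn 0.0023
```

Request:
{"api": "arm_command", "payload": {"series": "-0.5 -2.1 8 0 220;0 0 18 0 220;0 0 22 0 220;0 0 18 0 220;0 0 12 0 220;0 0 8 0 220;0 0 4 0 220;0 0 0 0 220;0 0 0 0 220"}}

```text
time_s: 19.15
tool_pos: [0.5425, -0.2307, 0.0707]
tool_rot: [180.0, 0.1, 157.7]
force: [-0.3, 0.9, -0.1]
grip_width: 0.0309
grasp_force: 45.0
```

Request:
{"api": "arm_command", "payload": {"series": "0 0 1 0 220;0 0 1 0 220;0 0 1 0 220;0 0 1 0 220;0 0 1 0 220;0 0 1 0 220;0 0 0 0 220"}}

```text
time_s: 19.73
tool_pos: [0.5427, -0.2309, 0.0651]
tool_rot: [180.0, 0.1, 157.7]
force: [-0.6, 0.7, 4.3]
grip_width: 0.0311
grasp_force: 45.0
```

```bash
python3 -c "
from h import *
st()"
```

```text
19.73 tcpF [54.1 -1.9] z 65.1 FF [-0.8  0.4] 4.3 w 31.1 rot [1.800e+02 1.000e-01 1.577e+02] T [ 0.1   0.2  -0.05]
```

Request:
{"api": "arm_command", "payload": {"series": "0 0 0.8 0 220;0 0 0.8 0 220;0 0 0.8 0 220;0 0 0.8 0 220;0 0 0 0 220"}}

```text
time_s: 20.15
tool_pos: [0.5429, -0.2309, 0.0623]
tool_rot: [180.0, 0.1, 157.7]
force: [-1.1, 0.6, 6.8]
grip_width: 0.0312
grasp_force: 45.0
```

Request:
{"api": "arm_command", "payload": {"series": "0 0 0.8 0 220;0 0 0.8 0 220;0 0 0.8 0 220;0 0 0.8 0 220;0 0 0 0 220"}}

```text
time_s: 20.57
tool_pos: [0.5426, -0.2308, 0.0578]
tool_rot: [-180.0, 0.1, 157.7]
force: [0.7, -0.2, 1.0]
grip_width: 0.0308
grasp_force: 45.0
```

Request:
{"api": "arm_command", "payload": {"series": "0 0 1 0 220;0 0 1 0 220;0 0 1 0 220;0 0 0.8 0 220;0 0 0 0 220"}}

```text
time_s: 20.98
tool_pos: [0.5409, -0.2301, 0.053]
tool_rot: [-180.0, -0.2, 157.7]
force: [-0.5, -0.2, -0.9]
grip_width: 0.0311
grasp_force: 45.0
```

Request:
{"api": "arm_command", "payload": {"series": "0 0 0.8 0 220;0 0 0.8 0 220;0 0 0.5 0 220;0 0 0 0 220"}}

```text
time_s: 21.32
tool_pos: [0.5415, -0.2304, 0.0516]
tool_rot: [180.0, -0.1, 157.7]
force: [-0.4, -0.8, -0.1]
grip_width: 0.0315
grasp_force: 45.0
```

Request:
{"api": "arm_command", "payload": {"series": "0 0 0.6 0 220;0 0 0.6 0 220;0 0 0.6 0 220;0 0 0.3 0 220;0 0 0 0 220;0 0 0 0 220"}}

```text
time_s: 21.82
tool_pos: [0.5418, -0.2306, 0.0515]
tool_rot: [179.9, -0.0, 157.7]
force: [-5.3, 3.0, 12.8]
grip_width: 0.0312
grasp_force: 45.0
```

```bash
python3 -c "
from h import *
st()"
```

```text
21.82 tcpF [53.2 -2. ] z 51.5 FF [-6.   0.8] 12.8 w 31.2 rot [179.9  -0.  157.7] T [ 0.67  1.41 -0.01]
```

Home: the stop is at exactly plate-flat height (18 mm) with about 14 N after the clip snapped. I'll lift and carry the block back.

Request:
{"api": "arm_command", "payload": {"series": "0 0 -1 0 220;0 0 -1 0 220;0 0 -3 0 220;0 0 -8 0 220;0 0 -16 0 220;0 0 -24 0 220;0 0 -26 0 220;0 0 -18 0 220;3 7 -8 0 220;7 16 -4 0 220;10 23 0 0 220;10 23 0 0 220;10 23 0 0 220;10 23 0 0 220;10 23 0 0 220;10 23 0 0 220;10 23 0 0 220;8 18 0 0 220;2 5 0 0 220;0 2 0 0 220"}}

```text
time_s: 23.48
tool_pos: [0.5373, -0.0009, 0.1581]
tool_rot: [-180.0, -0.1, 157.9]
force: [-0.9, -0.8, -1.7]
grip_width: 0.0312
grasp_force: 45.0
```

```bash
python3 -c "
from h import *
st(); go(537.7,-0.8,34,157.7)"
```

```text
23.48 tcpF [-38.  208.8] z 158.1 FF [-0.5 -1.1] -1.7 w 31.2 rot [-1.800e+02 -1.000e-01  1.579e+02] T [-0.05  0.02  0.02]
t 23.48 pos [537.3  -0.9 158.1] rot [-1.8000e+02 -6.0000e-02  1.5793e+02] F [-0.9 -0.8 -1.7] w 31.2 | shift [ -0.4   0.3 124.1] turn 0.004
```

Request:
{"api": "arm_command", "payload": {"series": "0 0 10 0 220;0 0 22 0 220;0 0 26 0 220;0 0 26 0 220;0 0 20 0 220;0 0 10 0 220;0 0 5 0 220;0 0 2 0 220;0 0 0 0 220;0 0 0 0 220"}}

```text
time_s: 24.32
tool_pos: [0.539, -0.0033, 0.0388]
tool_rot: [179.9, 0.1, 157.7]
force: [-0.3, 1.0, -0.8]
grip_width: 0.0309
grasp_force: 45.0
```

Run:
```python
from h import *
st()
t=cams.read_camera('top'); s=cams.read_camera('side'); cv2.imwrite('pics/t7.png',t); cv2.imwrite('pics/s7.png',s)
```

```text
24.32 tcpF [-35.6 207.2] z 38.8 FF [-0.7  0.8] -0.8 w 30.9 rot [1.799e+02 1.000e-01 1.577e+02] T [-0.02 -0.04  0.01]
```

Request:
{"api": "arm_command", "payload": {"series": "0 0 1.5 0 220;0 0 1.5 0 220;0 0 1 0 220;0 0 0.5 0 220;0 0 0 0 220;0 0 0 0 220"}}

```text
time_s: 24.92
tool_pos: [0.538, -0.003, 0.0335]
tool_rot: [180.0, 0.0, 157.7]
force: [-1.8, 0.1, 3.0]
grip_width: 0.0312
grasp_force: 45.0
```

Request:
{"api": "arm_command", "payload": {"series": "0 0 0.5 0 220;0 0 0.5 0 220;0 0 0 0 220;0 0 0 0 220"}}

```text
time_s: 25.25
tool_pos: [0.5382, -0.003, 0.0334]
tool_rot: [180.0, -0.0, 157.7]
force: [-4.3, 0.5, 9.3]
grip_width: 0.0312
grasp_force: 45.0
```

Request:
{"api": "arm_command", "payload": {"series": "0 0 -0.7 0 220;0 0 0 0 220;0 0 0 0 220;0 0 0 0 220;0 0 0 0 220;0 0 0 0 220", "squeeze": 4}}

```text
time_s: 25.75
tool_pos: [0.5383, -0.0032, 0.0333]
tool_rot: [180.0, 0.0, 157.7]
force: [-1.2, 1.0, 5.8]
grip_width: 0.0321
grasp_force: 4.0
```

Request:
{"api": "arm_command", "payload": {"series": "0 0 0 0 155;0 0 0 0 150;0 0 0 0 145;0 0 0 0 138;0 0 0 0 130;0 0 0 0 110;0 0 0 0 80;0 0 0 0 40;0 0 0 0 0;0 0 0 0 0;0 0 0 0 0;0 0 0 0 0"}}

```text
time_s: 26.75
tool_pos: [0.5379, -0.003, 0.0329]
tool_rot: [180.0, 0.0, 157.7]
force: [-0.2, -0.1, 0.2]
grip_width: 0.0811
grasp_force: 0.0
```

Request:
{"api": "arm_command", "payload": {"series": "0 0 -4 0 0;0 0 -10 0 0;0 0 -20 0 0;0 0 -28 0 0;0 0 -28 0 0;0 0 -28 0 0;0 0 -20 0 0;0 0 -10 0 0;10 25 0 0 0;10 25 0 0 0;10 25 0 0 0;10 25 0 0 0;10 25 0 0 0;10 25 0 0 0;10 25 0 0 0;10 25 0 0 0;0 0 0 0 0;0 0 0 0 0"}}

```text
time_s: 28.25
tool_pos: [0.5388, 0.2141, 0.1803]
tool_rot: [-179.9, -0.0, 157.9]
force: [-0.2, -1.4, 0.4]
grip_width: 0.0873
grasp_force: 0.0
```

Run:
```python
from h import *
st()
t=cams.read_camera('top'); s=cams.read_camera('side'); cv2.imwrite('pics/t8.png',t); cv2.imwrite('pics/s8.png',s)
a=cv2.resize(t[185:285,260:390],(390,300),interpolation=2); b=cv2.resize(s[205:355,240:400],(400,375),interpolation=2); c=cv2.resize(s[265:335,285:370],(400,329),interpolation=2)[:225]
L=np.zeros((600,400,3),np.uint8); L[:300,:390]=a; L[300:600]=cv2.resize(t[195:235,325:380],(400,300),interpolation=2)
Rr=np.vstack([b,c]); cv2.imwrite('pics/fin.png',cv2.convertScaleAbs(np.hstack([L,Rr]),alpha=1.2))
```

```text
28.25 tcpF [-118.3  408.4] z 180.3 FF [ 0.3 -1.4] 0.4 w 87.3 rot [-179.9   -0.   157.9] T [-0.05 -0.03 -0.02]
```

View pics/fin.png

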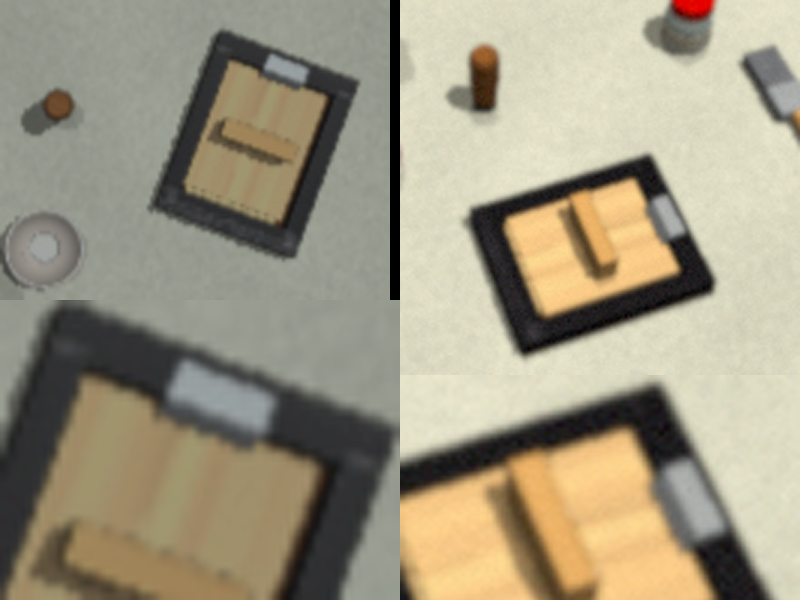

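The final picture shows the cover flat in the recess with the clip lying over its top edge and the lip under the ledge. The block stands upright at its old place, clear of the frame.

```bash
python3 -c "
from cell import env
print(env.sign_off())"
```

```text
the job is handed in; nothing more can be done
None
```

The frame is closed: the cover is pressed home past the clip with its lip under the ledge, the block stands upright on the table clear of the frame, and the job was handed in at about 28 s.

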